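# Check the gap under a moulder's pressure shoe with a taper gauge

## Robot

A 6-joint arm with a two-finger parallel gripper is mounted at the origin on the work surface. World frame = base frame: x ahead of the robot, y to its left, z up, the work surface at z = 0. Lengths are in mm, angles in rad, forces in N, time in s.
With the tool pointing down it reaches from about 375 to 975 mm from the base axis. Payload 3.8 kg.
Tool frame: the origin (TCP) lies midway between the tips of the shut fingers; the grasp point (between the pads) lies 19 mm behind it; z points along the fingers, y is the line along which they close (so a half turn about z gives the same grasp; the last joint's range is limited). The gripper opens to 85 mm and grips with 20 to 120 N. Pads are 22 mm wide; open, the fingers measure 114 mm over their backs; the gripper's body (76 mm by 85 mm) begins 54 mm behind the grasp point. The pads swing forward as they close: fully open they stand 13 mm farther back than shut.
Start: joints at [1.087, 0.264, 1.604, -0, 1.274, -0.037], TCP at [291.652, 608.734, 231.28] pointing down, gripper open.
Joint ranges: [-2.63, 2.63], [-0.94, 2.18], [0.31, 2.57], [-1.31, 4.45], [0, 2.66], [-2.55, 2.55]. Speed limits (rad/s): [2.57, 2.57, 3.14, 3.14, 3.14, 3.14].

## Interface

Orientations are given as a unit quaternion [w, x, y, z].
In Python, from workcell import manip, imaging, job gives the robot as it stands.
- The arm moves only by the tool apply_moves, never from a script. Its argument "rows" is a list that holds one entry, the list of rows, each a list of 7 numbers: the shift along the tool's x, y, z in units of 25 mm (1.0 is 25 mm), then the turn, a rotation vector about the tool's x, y, z in units of 6 degrees (1.0 is 6 degrees), then the finger opening in mm, from 0 to 85.4. In form: [[[tx, ty, tz, wx, wy, wz, fingers], ...]]. A call has 1 to 10 rows; each row shifts and turns the commanded pose from where the row before left it, along the tool's axes as they then stand; what a row does not reach is not made up. A row lasts 1/8 s, in which the tool goes at most 62.5 mm and 10.7 degrees, less where a joint would pass 70% of its speed; a pose out of reach is approached as far as the arm can. A call is refused whole if a number of a shift passes 1 or a number of a turn 1, either way. A call with a gripper value outside its range is refused whole. The fingers move at their own pace and stop on an object; "force" is the grip in N (left out, the last holds). Time passes only in rows, so rows that do not move let the fingers close. It gives the time, the measured TCP pose, the force, the opening and the grip force at its end, in the units of the state.
- manip.observe(): the state, without advancing time (a new reading comes with each control period).
- imaging.capture(name): name is "side" or "top"; returns the picture (480x640x3 uint8, blue, green, red); there is no depth.
- imaging.camera_params(name): a dict with "fx", "fy", "cx", "cy" (pixels), "D" ([k1, k2, p1, p2, k3] as OpenCV has them; the pictures are not rectified), "camera_from_world" (4x4, takes a point from world to camera coordinates). Camera axes: x right, y up, looking along -z (the intrinsics and any distortion apply to the point x, -y, -z); pixel columns grow to the right and rows downward; lengths in mm; the calibration is good to about 2 mm. A picture is of the moment at which its call begins. camera_params takes no time and is no camera call.
- job.close_job(): hands the job in; it is judged then, once.
The state is a dict: "time_s": time; "q": joint angles; "dq": joint speeds; "effort": joint torques, N m; "tool_pos": TCP position; "tcp_rot": TCP orientation; "wrist_force": force on the tool from outside, world axes, zero at the start; "wrist_torque": the same for the moment, N m; "grip_width": finger opening in mm; "grip_force": force on a finger pad.
Only numpy, scipy, OpenCV 4.12 (cv2) and the standard library are available. Lean on these libraries where they do the work, as an engineer would, in place of code of your own. Each camera call takes 0.05 s, during which the arm holds its last target. There are 200 camera calls.

## Task

Pick up the red-gripped taper gauge and slide its thin end flat and straight into the mouth of the blue bench moulder, between the steel table plate and the yellow sprung pressure shoe, until the blade drags snugly and just visibly lifts the shoe off its rest, by a millimetre or two, without forcing it higher. Finish while holding the gauge in the gripper, still and at that depth: do not let go. Leave the other things on the bench where they are.

Things in the scene. Friction and masses are not known exactly. Their poses are not given: they have to be found in the camera images.
- gauge: Taper gauge, loose, about 0.12 kg, lying flat. Red grip block 36 (x) x 20 (y) x 36 (z) mm; a steel blade 120 mm long, 16 mm wide sticks out of its +x face. Origin: centre of the grip's underside; x along the blade to its tip, z up. Pinch the grip across its 20 mm width (y) from above.
- tip (a point): Centre of the blade tip's lower edge, 138 mm along x from the gauge's origin; axes as the gauge's. The blade's underside is flat, level with the grip's underside; its top slopes evenly from 11.6 mm thick at the grip (x = 18 mm) to 2 mm at the tip: 0.08 mm per mm.
- moulder: Blue bench moulder, fixed. Origin on the bench straight below the middle of the mouth (where the flat of the shoe begins); x points into the mouth, the way the blade must go, z up. Blue base 160 mm wide (y), x = -35 to 240 mm. Blue column 70 mm wide at x = 95 to 145 mm, a motor behind it. Nothing is higher than 170 mm.
- mouth (a point): Middle of the mouth, on the table plate's top, 50 mm above the bench; axes as the moulder's. The flat steel table plate is 130 mm wide (y) and runs from x = -35 mm (a ledge in front of the shoe, where the blade can be laid first) to x = 100 mm.
- head: Grey arm clamped on the column, fixed, carrying the shoe: a bar 50 mm wide from x = 15 mm backwards, underside 108 mm above its origin. Its frame is the moulder's raised by 0 to 2.5 mm; the free gap between table plate and shoe is 4 mm plus that (4 to 6.5 mm), so the blade first touches the shoe with its tip 25 to 56 mm past the mouth.
- shoe (a joint): Lift of the yellow shoe off its rest, m: 0 at rest, grows upward to 0.009. Plate 62 (x) x 70 (y) x 12 mm, flat underside from x = 0 to 62 mm of the moulder, upturned nose 11 mm long in front. Bears down with about 3.4 N at rest and 1.5 N more per mm of lift. Each 10 mm the blade goes in past first touch lifts it 0.8 mm. Push needed: about 3 to 6 N at first touch, then more.
- screwdriver: Blue-handled screwdriver lying flat, 170 mm long; it can have changed places with the gauge; loose, to be left alone. Origin: on its underside (tool axis along x).
- hammer: Hammer lying flat, 260 mm long; loose, to be left alone. Origin: on its underside (tool axis along x).
- glue: Yellow glue bottle, 60 mm diameter, 150 mm tall; loose, to be left alone. Origin: centre of its underside.
- jar: Amber glass jar, 70 mm diameter, 90 mm tall; loose, to be left alone. Origin: centre of its underside.
- offcut: Wood offcut 70 x 100 x 40 mm; loose, to be left alone. Origin: centre of its underside.
- bowl: Dark turned wooden bowl, 120 mm across, 50 mm tall; loose, to be left alone. Origin: centre of its underside.
- tape: Roll of green tape lying flat, 90 mm outside, 25 mm high; loose, to be left alone. Origin: centre of its underside.
There are look-alikes about, which are no part of the job. There is more than one size of the gauge; the one meant has the size given above.

How it is judged:
By the outcome, as a careful person would: the job done as asked, in the order asked, and still so for the second after the job is handed in, while the arm keeps its last pose, push and grip.
It also fails if it takes over 54 s, if anything falls off the work surface, if the arm or the gripper's body presses on something with over 40 N, if the wrist force passes 120 N, or if a joint passes its speed limit or range.

## Working session

There is one attempt and no reset: what is moved stays moved. The work goes in short steps, Python scripts to look and compute and a tool call to move; the robot and the scene stay as the last step left them, time stands still between calls to the robot, and variables do not carry over. Pictures are saved under pics/ and viewed, at most 10 in all, crops included, and the job is handed in when it is done.

Besides the shell and the picture viewer there is one more tool, called as name(argument=value, ...), one argument or row to a line, values as JSON. apply_moves: Moves the arm, as the interface text tells. Its arguments: {"type":"object","properties":{"rows":{"type":"array","items":{"type":"array","items":{"type":"array","items":{"type":"number"}}}},"force":{"type":"number"}},"required":["rows"]}

```bash
mkdir -p pics; ls
cat > h.py <<'E'
import numpy as np, cv2
from workcell import manip, imaging, job
def ray(n,uv):
    p=imaging.camera_params(n);K=np.array([[p['fx'],0,p['cx']],[0,p['fy'],p['cy']],[0,0,1.]])
    a=cv2.undistortPoints(np.array(uv,float).reshape(-1,1,2),K,np.array(p['D'],float)).reshape(-1,2)
    T=np.array(p['camera_from_world']);R=T[:3,:3];c=-R.T@T[:3,3]
    d=np.c_[a[:,0],-a[:,1],-np.ones(len(a))]@R
    return c,d/np.linalg.norm(d,axis=1)[:,None]
def plane(n,uv,z):
    c,d=ray(n,uv);return c+d*((z-c[2])/d[:,2])[:,None]
def proj(n,X):
    p=imaging.camera_params(n);K=np.array([[p['fx'],0,p['cx']],[0,p['fy'],p['cy']],[0,0,1.]])
    T=np.array(p['camera_from_world']);X=np.array(X,float).reshape(-1,3)@T[:3,:3].T+T[:3,3]
    return cv2.projectPoints((X*[1,-1,-1]).reshape(-1,1,3),np.zeros(3),np.zeros(3),K,np.array(p['D'],float))[0].reshape(-1,2)
def tri(uv1,uv2,n1='top',n2='side'):
    c1,d1=ray(n1,[uv1]);c2,d2=ray(n2,[uv2]);d1=d1[0];d2=d2[0]
    s=np.linalg.lstsq(np.c_[d1,-d2],c2-c1,rcond=None)[0]
    a=c1+s[0]*d1;b=c2+s[1]*d2;return (a+b)/2,np.linalg.norm(a-b)
E
python3 - <<'E'
from h import *
for n in('top','side'):
    cv2.imwrite(f'pics/{n}0.png',imaging.capture(n));p=imaging.camera_params(n)
    T=np.array(p['camera_from_world']);print(n,p['fx'],np.round(-T[:3,:3].T@T[:3,3]),np.round(T[:3,:3],2).tolist())
print(manip.observe())
E
```

```text
pics
top 510.1757403698748 [ 392.   28. 1206.] [[-0.02, -1.0, -0.01], [0.99, -0.02, 0.11], [-0.11, -0.01, 0.99]]
side 581.4410798320903 [-182. -925.  908.] [[0.82, -0.57, 0.01], [0.31, 0.47, 0.82], [-0.47, -0.67, 0.57]]
{'time_s': 0.1, 'q': array([ 1.08712468e+00,  2.64671515e-01,  1.60527758e+00, -1.61030243e-05,
        1.27372097e+00, -3.69233618e-02]), 'dq': array([-1.09123407e-03, -1.45477150e-03, -1.97285970e-03, -7.23699334e-05,
        1.47768169e-03, -1.12866742e-04]), 'effort': array([ 2.33979708e-04, -5.16704929e+01, -3.68590343e+01, -1.28857055e-04,
        6.25242828e-03,  3.34122865e-05]), 'tool_pos': array([291.32485925, 608.13483806, 230.06911098]), 'tcp_rot': array([-2.59891671e-04,  2.21518765e-01,  9.75155556e-01, -1.00569282e-03]), 'wrist_force': array([ 0.29720668, -0.2275452 ,  0.17059952]), 'wrist_torque': array([ 0.05505935,  0.04007936, -0.03796311]), 'grip_force': 0.0, 'grip_width': 85.40875857939508}
```

View pics/top0.png

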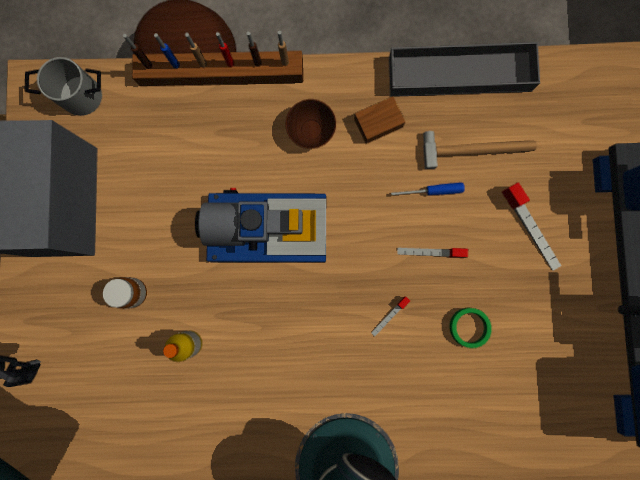

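View pics/side0.png

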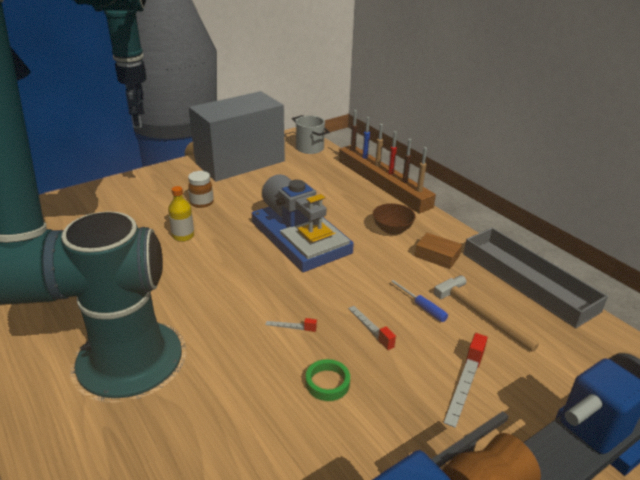

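Top view: the moulder's mouth opens to the right (about 285–327, 228). The red-gripped look-alikes are a middle gauge (460,253), a large one (516,194) and a small one (404,302). The screwdriver is at (447,189). By length (about 71 px × 2.3 mm) I choose the middle one. Next I check it with a crop and measurements.

```bash
cat > m.py <<'E'
from h import *
def red(img):
    h=cv2.cvtColor(img,cv2.COLOR_BGR2HSV);m=((h[...,0]<6)|(h[...,0]>174))&(h[...,1]>170)&(h[...,2]>90)
    return cv2.connectedComponentsWithStats(m.astype(np.uint8))
def show(n):
    img=cv2.imread(f'pics/{n}0.png');k,l,s,c=red(img)
    for i in range(1,k):
        if s[i,4]>40:
            r=cv2.minAreaRect(np.argwhere(l==i)[:,::-1].astype(np.float32));print(n,np.round(c[i],1),s[i],np.round(cv2.boxPoints(r),1).tolist())
if __name__=='__main__':
    show('top');show('side')
    a=cv2.imread('pics/top0.png');b=cv2.imread('pics/side0.png')
    f=lambda im,x,y,w,h:cv2.resize(im[y:y+h,x:x+w],(400,300),interpolation=cv2.INTER_CUBIC)
    cv2.imwrite('pics/crop.png',np.vstack([np.hstack([f(a,390,220,100,75),f(a,190,180,148,111)]),np.hstack([f(b,340,295,80,60),f(b,240,170,120,90+10)])]))
E
python3 m.py
```

```text
top [519.  193.6] [509 183  21  22 244] [[508.1000061035156, 187.60000610351562], [517.5, 181.3000030517578], [529.7000122070312, 199.5], [520.2000122070312, 205.8000030517578]]
top [459.4 252.1] [452 248  16   9 133] [[452.0, 248.0], [467.0, 248.0], [467.0, 256.0], [452.0, 256.0]]
top [403.7 302.4] [398 297  12  12  73] [[398.0, 304.0], [405.5, 296.5], [410.0, 301.0], [402.5, 308.5]]
side [392.3 158.4] [389 147   8  26  94] [[388.79998779296875, 172.0], [391.0, 146.60000610351562], [396.29998779296875, 147.0], [394.1000061035156, 172.39999389648438]]
side [309.9 323. ] [305 319  11  11  72] [[303.70001220703125, 327.70001220703125], [305.6000061035156, 318.1000061035156], [315.3999938964844, 320.1000061035156], [313.5, 329.70001220703125]]
side [388.4 335.7] [380 327  15  21 134] [[379.79998779296875, 329.6000061035156], [388.29998779296875, 325.1000061035156], [397.70001220703125, 343.0], [389.20001220703125, 347.5]]
side [477.5 345.7] [469 334  18  27 286] [[466.1000061035156, 356.70001220703125], [474.1000061035156, 332.70001220703125], [487.29998779296875, 337.1000061035156], [479.29998779296875, 361.1000061035156]]
```

View pics/crop.png

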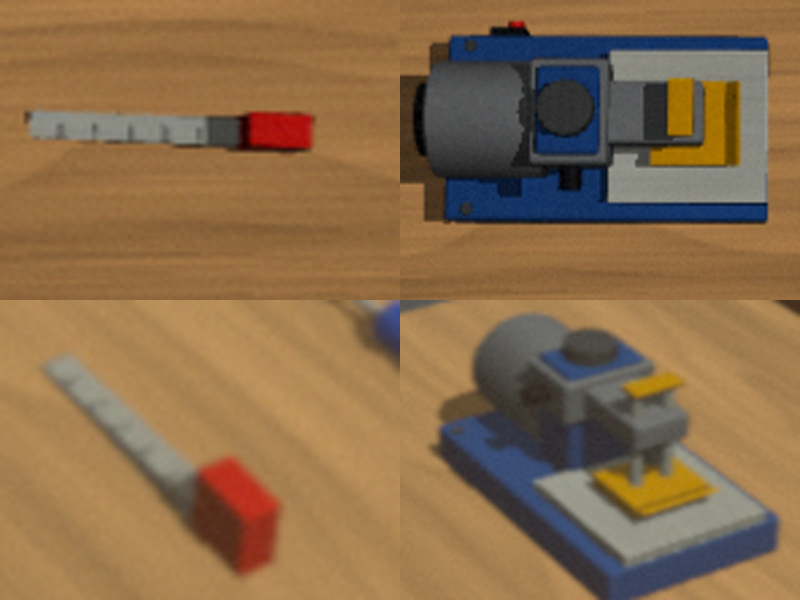

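```bash
cat > n.py <<'E'
from h import *
a=cv2.imread('pics/top0.png');h=cv2.cvtColor(a,cv2.COLOR_BGR2HSV)
def comp(m,box):
    x,y,w,hh=box;mm=np.zeros(m.shape,np.uint8);mm[y:y+hh,x:x+w]=m[y:y+hh,x:x+w];k,l,s,c=cv2.connectedComponentsWithStats(mm);i=1+np.argmax(s[1:,4]);return l==i
# plate
P=comp((h[...,1]<60)&(h[...,2]>115),(260,190,75,75)); print('plate px',P.sum())
rows=np.arange(204,252);fr=np.array([[np.where(P[r])[0].max()+1,r+.5] for r in rows],float)
cols=np.arange(270,323);up=np.array([[c+.5,np.where(P[:,c])[0].min()] for c in cols],float);lo=np.array([[c+.5,np.where(P[:,c])[0].max()+1] for c in cols],float)
def line(p):
    vx,vy,x,y=cv2.fitLine(p.astype(np.float32),cv2.DIST_HUBER,0,.01,.01).ravel();return np.array([x,y]),np.array([vx,vy])
def X(l,m):
    s=np.linalg.solve(np.c_[l[1],-m[1]],m[0]-l[0]);return l[0]+s[0]*l[1]
F,U,L=line(fr),line(up),line(lo);c1,c2=X(F,U)-.5,X(F,L)-.5
print('corners',c1,c2)
w=plane('top',[c1,c2],50);print('plate front z50',w.round(1),'width',np.linalg.norm(w[0]-w[1]))
for uv1,uv2 in((c1,(351,241.7)),(c2,(309,257.3))):print('tri plate',tri(uv1,uv2))
for l,pts in((U,up),(L,lo)):
    q=plane('top',[l[0]-25*l[1]-.5,l[0]+25*l[1]-.5],50);d=q[1]-q[0];print('edge yaw deg',np.degrees(np.arctan2(d[1],d[0])))
d=w[1]-w[0];print('front yaw',np.degrees(np.arctan2(d[1],d[0])))
m=w.mean(0);print('mid front',m)
# blue base
B=(h[...,0]>100)&(h[...,0]<125)&(h[...,1]>150)
# gauge
print('tip',plane('top',[(397,250.8)],1),tri((397,250.8),(351.5,307.5)))
g=comp(((h[...,0]<6)|(h[...,0]>174))&(h[...,1]>170)&(h[...,2]>90),(445,240,30,25))
bl=comp((h[...,1]<70)&(h[...,2]>70),(390,240,63,25))
ys,xs=np.where(bl);print('blade ext',xs.min(),xs.max())
cl=np.arange(xs.min()+3,xs.max()-8);mid=np.array([[c,(np.where(bl[:,c])[0].mean())] for c in cl],float);M=line(mid)
q=plane('top',[M[0]-25*M[1],M[0]+25*M[1]],6);d=q[0]-q[1];
if d[1]<0:d=-d
print('blade pts',q.round(1),'yaw',np.degrees(np.arctan2(d[1],d[0])))
ys,xs=np.where(g);print('grip',xs.min(),xs.max(),ys.min(),ys.max());print(plane('top',[(452,248),(467.5,248),(467.5,256.5),(452,256.5),(459.4,252.1)],36).round(1))
print('tri grip',tri((459.4,252.1),(386.5,331)))
E
python3 n.py
```

```text
plate px 1751
corners [325.5 198.5] [325.5 254.5]
plate front z50 [[604.5  31.   50. ]
 [475.7  34.   50. ]] width 128.86601251108274
tri plate (array([607.31095509,  30.19471646,  41.78084114]), np.float64(2.9465858404904184))
tri plate (array([477.49748766,  33.19710658,  43.07358613]), np.float64(3.0177275971136734))
edge yaw deg -91.40085674852868
edge yaw deg -91.35261251860301
front yaw 178.67335288460575
mid front [540.13091973  32.47142152  50.        ]
tip [[ 484.10801567 -134.71093197    1.        ]] (array([ 484.83277908, -135.44579696,   -1.96575674]), np.float64(1.1887420521535326))
blade ext 397 441
blade pts [[ 484.2 -132.5    6. ]
 [ 476.9 -248.7    6. ]] yaw 86.39647140815458
grip 452 467 248 256
[[ 485.  -255.2   36. ]
 [ 484.2 -290.2   36. ]
 [ 464.8 -289.2   36. ]
 [ 465.6 -254.2   36. ]
 [ 475.2 -271.5   36. ]]
tri grip (array([ 474.38267525, -270.71857214,   36.59793987]), np.float64(1.9651114938897076))
```

The crop confirms the choice: the middle gauge has a 36 mm grip and is about 156 mm long. The tip is at (397,251), and the blade points to +y at yaw about 86.3°. The moulder's mouth faces −y at yaw about 88.6°. I rotate the tool first.

apply_moves(
  rows=[
    [[0, 0, 0, 0, 0, 1, 85], [0, 0, 0, 0, 0, 1, 85], [0, 0, 0, 0, 0, 1, 85], [0, 0, 0, 0, 0, 1, 85], [0, 0, 0, 0, 0, 1, 85], [0, 0, 0, 0, 0, 1, 85], [0, 0, 0, 0, 0, 1, 85], [0, 0, 0, 0, 0, 1, 85], [0, 0, 0, 0, 0, 1, 85], [0, 0, 0, 0, 0, 1, 85]],
  ],
)

```text
time_s: 1.35
tool_pos: [291.4, 608.3, 230.5]
tcp_rot: [0.0, 0.681, 0.733, -0.001]
wrist_force: [0.1, 0.6, 0.1]
grip_width: 85.0
grip_force: 0.0
```

apply_moves(
  rows=[
    [[0, 0, 0, 0, 0, 1, 85], [-1, 0, 0, 0, 0, 0.35, 85], [-1, 0.2, 0, 0, 0, 0, 85], [-1, 0.2, 0, 0, 0, 0, 85], [-1, 0.2, 0, 0, 0, 0, 85], [-1, 0.2, 0, 0, 0, 0, 85], [-1, 0.2, 0, 0, 0, 0, 85], [-1, 0.2, 0, 0, 0, 0, 85], [-1, 0.2, 0, 0, 0, 0, 85], [-1, 0.2, 0, 0, 0, 0, 85]],
  ],
)

```text
time_s: 2.6
tool_pos: [318.1, 380.1, 231.1]
tcp_rot: [0.0, 0.73, 0.684, -0.0]
wrist_force: [-0.6, 0.5, -0.8]
grip_width: 85.1
grip_force: 0.0
```

apply_moves(
  rows=[
    [[-1, 0.4, 0, 0, 0, 0, 85], [-1, 0.4, 0, 0, 0, 0, 85], [-1, 0.4, 0, 0, 0, 0, 85], [-1, 0.4, 0, 0, 0, 0, 85], [-1, 0.4, 0, 0, 0, 0, 85], [-1, 0.4, 0, 0, 0, 0, 85], [-1, 0.4, 0, 0, 0, 0, 85], [-1, 0.4, 0, 0, 0, 0, 85], [-1, 0.4, 0, 0, 0, 0, 85], [-1, 0.4, 0, 0, 0, 0, 85]],
  ],
)

```text
time_s: 3.85
tool_pos: [401.5, 124.2, 231.3]
tcp_rot: [0.0, 0.73, 0.684, 0.0]
wrist_force: [-0.6, 0.2, 0.4]
grip_width: 85.0
grip_force: 0.0
```

apply_moves(
  rows=[
    [[-1, 0.25, 0, 0, 0, 0, 85], [-1, 0.25, 0, 0, 0, 0, 85], [-1, 0.25, 0, 0, 0, 0, 85], [-1, 0.25, 0, 0, 0, 0, 85], [-1, 0.25, 0, 0, 0, 0, 85], [-1, 0.25, 0, 0, 0, 0, 85], [-1, 0.25, 0, 0, 0, 0, 85], [-1, 0.25, 0, 0, 0, 0, 85], [-1, 0.25, 0.3, 0, 0, 0, 85], [-1, 0.25, 0.5, 0, 0, 0, 85]],
  ],
)

```text
time_s: 5.1
tool_pos: [447.8, -129.3, 211.7]
tcp_rot: [0.001, 0.73, 0.684, 0.0]
wrist_force: [-0.8, -0.0, 0.4]
grip_width: 85.4
grip_force: 0.0
```

apply_moves(
  rows=[
    [[-1, 0.25, 0.6, 0, 0, 0, 85], [-1, 0.25, 0.6, 0, 0, 0, 85], [-1, 0.25, 0.7, 0, 0, 0, 85], [-1, 0.25, 0.7, 0, 0, 0, 85], [-1, 0.25, 0.7, 0, 0, 0, 85], [-0.6, 0.2, 0.7, 0, 0, 0, 85], [0, 0, 0.4, 0, 0, 0, 85], [0, 0, 0, 0, 0, 0, 85]],
  ],
)

```text
time_s: 6.1
tool_pos: [473.7, -269.1, 100.3]
tcp_rot: [-0.001, 0.73, 0.684, -0.0]
wrist_force: [0.5, 0.7, 0.4]
grip_width: 85.0
grip_force: 0.0
```

Run:
```python
from h import *
a=imaging.capture('top');b=imaging.capture('side');o=manip.observe();print(o['tool_pos'],o['tcp_rot'],o['wrist_force'])
print(proj('top',[o['tool_pos']]),proj('side',[o['tool_pos']]))
f=lambda im,x,y,w,h:cv2.resize(im[y:y+h,x:x+w],(400,300),interpolation=cv2.INTER_CUBIC)
cv2.imwrite('pics/c2.png',np.hstack([f(a,390,190,160,120),f(b,310,250,160,120)]))
```

```text
[ 474.93222378 -269.44189477  101.73605699] [1.20893606e-04 7.29421941e-01 6.84064035e-01 1.12231604e-04] [ 0.07294455 -0.20987541  0.05695347]
[[466.24866913 249.92649399]] [[389.38868944 307.54749563]]
```

View pics/c2.png

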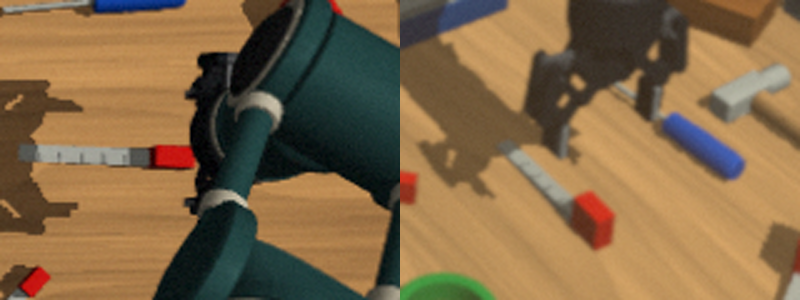

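The left crop (top view) shows the open gripper above the red grip and in line with it, the grip being at about (460,252). The right crop (side view) shows the fingers straddling the grip's line with nothing in the way. I descend and grasp.

apply_moves(
  rows=[
    [[-0.08, 0, 0.8, 0, 0, 0, 85], [0, 0, 0.8, 0, 0, 0, 85], [0, 0, 0.8, 0, 0, 0, 85], [0, 0, 0.6, 0, 0, 0, 85], [0, 0, 0.4, 0, 0, 0, 85], [0, 0, 0.4, 0, 0, 0, 85], [0, 0, 0, 0, 0, 0, 85]],
  ],
)

```text
time_s: 7.08
tool_pos: [474.4, -271.6, 5.7]
tcp_rot: [-0.001, 0.73, 0.684, -0.0]
wrist_force: [-0.6, 1.0, 0.7]
grip_width: 84.9
grip_force: 0.0
```

apply_moves(
  rows=[
    [[0, 0, 0, 0, 0, 0, 10], [0, 0, 0, 0, 0, 0, 10], [0, 0, 0, 0, 0, 0, 10], [0, 0, 0, 0, 0, 0, 10], [0, 0, 0, 0, 0, 0, 10], [0, 0, 0, 0, 0, 0, 10], [0, 0, 0, 0, 0, 0, 10], [0, 0, 0, 0, 0, 0, 10]],
  ],
  force=60,
)

```text
time_s: 8.07
tool_pos: [475.3, -272.2, 6.8]
tcp_rot: [0.0, 0.73, 0.684, 0.0]
wrist_force: [0.1, -0.3, 5.7]
grip_width: 19.3
grip_force: 59.5
```

apply_moves(
  rows=[
    [[0, 0, -0.4, 0, 0, 0, 10], [0, 0, -0.8, 0, 0, 0, 10], [0, 0, -0.8, 0, 0, -0.39, 10], [0.5, 0.3, -0.8, 0, 0, 0, 10], [1, 0.5, 0, 0, 0, 0, 10], [1, 0.5, 0, 0, 0, 0, 10], [1, 0.5, 0, 0, 0, 0, 10], [1, 0.5, 0, 0, 0, 0, 10], [1, 0, 0, 0, 0, 0, 10], [0, 0, 0, 0, 0, 0, 10]],
  ],
)

```text
time_s: 9.32
tool_pos: [534.8, -134.1, 75.7]
tcp_rot: [-0.001, 0.715, 0.7, -0.0]
wrist_force: [0.7, 0.3, -1.3]
grip_width: 18.9
grip_force: 59.0
```

apply_moves(
  rows=[
    [[0, 0, 0, 0, 0, 0, 10], [0, 0, 0, 0, 0, 0, 10]],
  ],
)

```text
time_s: 9.57
tool_pos: [535.4, -136.6, 76.3]
tcp_rot: [0.0, 0.716, 0.698, -0.0]
wrist_force: [1.6, -0.9, -0.9]
grip_width: 18.9
grip_force: 59.0
```

Run:
```python
from h import *
a=imaging.capture('top');b=imaging.capture('side');o=manip.observe();print(o['tool_pos'],o['tcp_rot'],o['wrist_force'],o['grip_width'])
f=lambda im,x,y,w,h:cv2.resize(im[y:y+h,x:x+w],(400,600),interpolation=cv2.INTER_CUBIC)
cv2.imwrite('pics/a3.png',a);cv2.imwrite('pics/b3.png',b)
cv2.imwrite('pics/c3.png',np.hstack([f(a,310,165,80,120),f(b,290,180,100,150)]))
```

```text
[ 535.50645566 -136.56715116   76.29678531] [ 4.66074733e-05  7.15808130e-01  6.98297012e-01 -4.71209028e-05] [-1.04800649  0.2923503  -0.88785993] 19.18840050387934
```

View pics/c3.png

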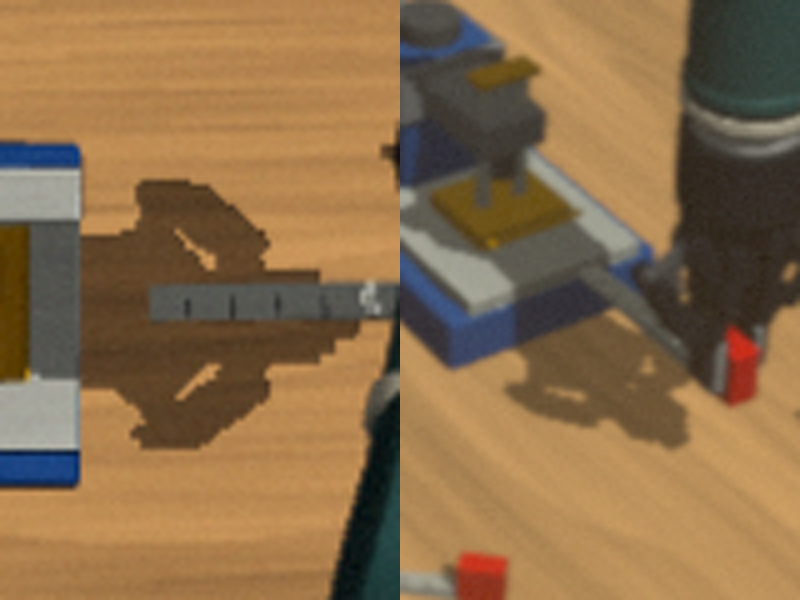

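The top crop shows the blade straight, aimed at the plate's middle, with the tip at about (339.8,225.5). The side crop shows the tip at about (336.4,248), held level above the bench in front of the plate.

Run:
```python
from h import *
print('tip z70',plane('top',[(339.8,225.5),(339.8,221.8),(339.8,229.2)],71).round(1))
print('tri tip',tri((339.3,225),(336.2,247.8)))
for t,s in(((325.5,198.5),(350,240)),((325.5,254.5),(307.5,256.2))):print('tri plate',tri(t,s))
# expected side pixels for plate corners at various z, moulder pose from top
for z in(40,45,50):
    w=plane('top',[(325.5,198.5),(325.5,254.5)],z);print(z,w.round(1).tolist(),proj('side',w).round(1).tolist())
# blue base bottom front corner in side: z check
```

```text
tip z70 [[5.386e+02 3.000e-01 7.100e+01]
 [5.469e+02 1.000e-01 7.100e+01]
 [5.302e+02 5.000e-01 7.100e+01]]
tri tip (array([539.8455457 ,   1.57666099,  66.55604311]), np.float64(1.0434533652901048))
tri plate (array([605.35438007,  30.73259232,  47.75397614]), np.float64(0.9270319531001752))
tri plate (array([475.71974856,  34.12030942,  46.78018423]), np.float64(0.5353178638267178))
40 [[606.4, 31.0, 40.0], [476.4, 34.0, 40.0]] [[349.9, 242.3], [307.9, 258.3]]
45 [[605.5, 31.0, 45.0], [476.1, 34.0, 45.0]] [[349.7, 240.8], [307.8, 256.7]]
50 [[604.5, 31.0, 50.0], [475.7, 34.0, 50.0]] [[349.6, 239.4], [307.7, 255.2]]
```

apply_moves(
  rows=[
    [[0.5, 0, 0, 0, 0, 0, 10], [0.7, 0.02, 0, 0, 0, 0, 10], [0.5, 0, 0, 0, 0, 0, 10], [0.3, 0, 0, 0, 0, 0, 10], [0, 0, 0.3, 0, 0, 0, 10], [0, 0, 0.3, 0, 0, 0, 10], [0, 0, 0, 0, 0, 0, 10], [0, 0, 0, 0, 0, 0, 10]],
  ],
)

```text
time_s: 10.68
tool_pos: [537.2, -86.2, 61.0]
tcp_rot: [-0.0, 0.716, 0.698, -0.0]
wrist_force: [0.3, 0.3, -2.2]
grip_width: 18.8
grip_force: 59.0
```

apply_moves(
  rows=[
    [[0, 0, 0.06, 0, 0, 0, 10], [0, 0, 0, 0, 0, 0, 10]],
  ],
)

```text
time_s: 10.92
tool_pos: [537.3, -86.0, 59.8]
tcp_rot: [0.0, 0.716, 0.699, 0.0]
wrist_force: [0.8, -0.5, -0.7]
grip_width: 19.1
grip_force: 59.0
```

apply_moves(
  rows=[
    [[0, 0, 0.04, 0, 0, 0, 10], [0, 0, 0, 0, 0, 0, 10]],
  ],
)

```text
time_s: 11.18
tool_pos: [537.3, -85.8, 58.8]
tcp_rot: [-0.0, 0.715, 0.699, -0.0]
wrist_force: [-0.5, 0.9, -0.2]
grip_width: 19.0
grip_force: 59.0
```

apply_moves(
  rows=[
    [[0, 0, 0.04, 0, 0, 0, 10], [0, 0, 0, 0, 0, 0, 10]],
  ],
)

```text
time_s: 11.42
tool_pos: [537.3, -85.8, 57.7]
tcp_rot: [-0.0, 0.715, 0.699, -0.0]
wrist_force: [0.2, -0.4, -1.7]
grip_width: 19.1
grip_force: 59.0
```

apply_moves(
  rows=[
    [[0, 0, 0.03, 0, 0, 0, 10], [0, 0, 0, 0, 0, 0, 10]],
  ],
)

```text
time_s: 11.68
tool_pos: [537.3, -85.8, 56.9]
tcp_rot: [-0.0, 0.715, 0.699, -0.0]
wrist_force: [-0.1, -0.4, -0.9]
grip_width: 19.0
grip_force: 59.0
```

apply_moves(
  rows=[
    [[0, 0, 0.03, 0, 0, 0, 10], [0, 0, 0, 0, 0, 0, 10]],
  ],
)

```text
time_s: 11.92
tool_pos: [537.4, -85.9, 56.5]
tcp_rot: [0.0, 0.715, 0.699, 0.0]
wrist_force: [-0.2, -0.2, -0.2]
grip_width: 19.2
grip_force: 59.1
```

apply_moves(
  rows=[
    [[0, 0, 0.03, 0, 0, 0, 10], [0, 0, 0, 0, 0, 0, 10]],
  ],
)

```text
time_s: 12.18
tool_pos: [537.5, -86.0, 55.9]
tcp_rot: [0.0, 0.715, 0.699, 0.0]
wrist_force: [-1.3, -1.9, 3.2]
grip_width: 19.1
grip_force: 59.5
```

apply_moves(
  rows=[
    [[0, 0, -0.01, 0, 0, 0, 10], [0.3, 0, 0, 0, 0, 0, 10], [0.3, 0, 0, 0, 0, 0, 10], [0.3, 0, 0, 0, 0, 0, 10], [0.3, 0, 0, 0, 0, 0, 10], [0, 0, 0, 0, 0, 0, 10], [0, 0, 0, 0, 0, 0, 10]],
  ],
)

```text
time_s: 13.05
tool_pos: [538.3, -54.7, 55.9]
tcp_rot: [-0.0, 0.716, 0.698, 0.001]
wrist_force: [1.0, 2.3, 4.2]
grip_width: 18.8
grip_force: 59.6
```

```bash
cat > s.py <<'E'
from h import *
import sys
k=sys.argv[1];A=[];O=[];B=[]
for i in range(4):
    B.append(imaging.capture('side').astype(float));O.append(manip.observe())
b=np.mean(B,0).astype(np.uint8);cv2.imwrite(f'pics/b{k}.png',b)
av=lambda n:np.mean([o[n] for o in O],0).round(3)
print(av('tool_pos'),av('tcp_rot'),'F',av('wrist_force'),'M',av('wrist_torque'),O[-1]['time_s'])
def yel(im):  # upper yellow crosspiece / shoe in side view
    h=cv2.cvtColor(im,cv2.COLOR_BGR2HSV);m=((h[...,0]>15)&(h[...,0]<30)&(h[...,1]>190)&(h[...,2]>50)).astype(np.uint8);m[:,:250]=0;m[:, 360:]=0;m[:180]=0;m[260:]=0
    n,l,s,c=cv2.connectedComponentsWithStats(m);return [(s[i,4],c[i].round(2)) for i in range(1,n) if s[i,4]>15]
print(yel(b))
a=imaging.capture('top');cv2.imwrite(f'pics/a{k}.png',a)
E
python3 s.py 4
python3 - <<'E'
import sys;sys.path.insert(0,'.')
import cv2,numpy as np
a=cv2.imread('pics/a4.png');b=cv2.imread('pics/b4.png')
f=lambda im,x,y,w,h:cv2.resize(im[y:y+h,x:x+w],(400,600),interpolation=cv2.INTER_CUBIC)
cv2.imwrite('pics/c4.png',np.hstack([f(a,290,165,80,120),f(b,290,185,60,90)]))
E
```

```text
[538.175 -54.991  55.818] [-0.     0.716  0.698  0.001] F [0.669 3.258 4.439] M [ 1.135 -0.174 -0.074] 13.25
[(np.int32(46), array([315.09, 197.91])), (np.int32(247), array([314.32, 232.56]))]
```

View pics/c4.png

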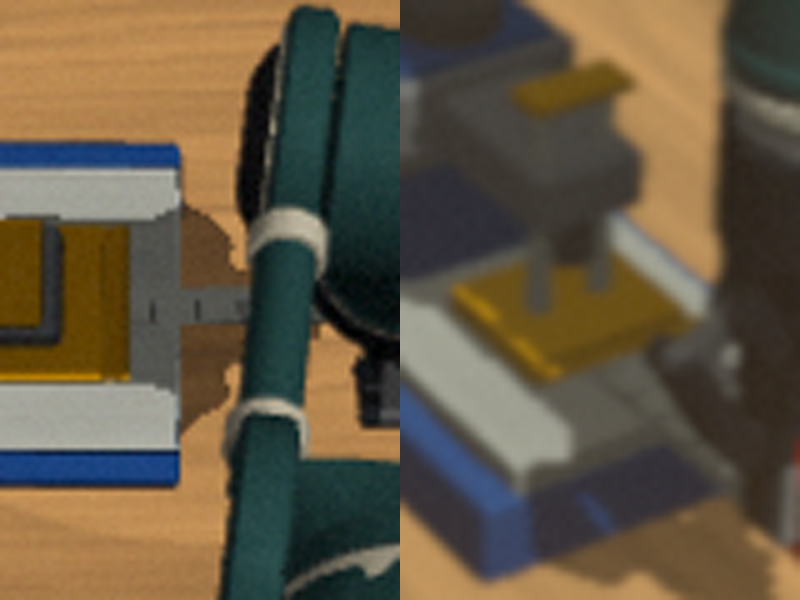

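The top crop shows the blade centred and straight, entering under the shoe's nose. The side crop shows it lying flat on the plate beneath the shoe, with the upper yellow bar at (315,198) as the lift marker. I continue in small steps and watch the force.

apply_moves(
  rows=[
    [[0.2, 0, -0.008, 0, 0, 0, 10], [0.1, 0, 0, 0, 0, 0, 10], [0, 0, 0, 0, 0, 0, 10]],
  ],
)

```text
time_s: 13.68
tool_pos: [538.4, -49.9, 56.4]
tcp_rot: [0.001, 0.715, 0.699, -0.001]
wrist_force: [-0.2, -2.8, 4.3]
grip_width: 19.2
grip_force: 59.9
```

```bash
python3 s.py 5
```

```text
[538.394 -49.899  56.31 ] [ 0.001  0.715  0.699 -0.001] F [ 0.484 -2.587  5.499] M [ 0.042 -0.034 -0.009] 13.875
[(np.int32(46), array([314.89, 197.89])), (np.int32(238), array([313.89, 232.39]))]
```

apply_moves(
  rows=[
    [[0.1, 0, 0, 0, 0, 0, 10], [0.1, 0, 0, 0, 0, 0, 10], [0, 0, 0, 0, 0, 0, 10]],
  ],
)

```text
time_s: 14.3
tool_pos: [538.6, -45.1, 56.4]
tcp_rot: [0.001, 0.715, 0.699, -0.001]
wrist_force: [-0.4, -4.1, 5.6]
grip_width: 18.7
grip_force: 59.9
```

```bash
python3 s.py 6
```

```text
[538.595 -45.125  56.391] [ 0.001  0.715  0.699 -0.001] F [ 0.013 -3.562  6.097] M [-0.09  -0.032 -0.041] 14.5
[(np.int32(45), array([315.22, 197.78])), (np.int32(220), array([313.38, 232.36]))]
```

apply_moves(
  rows=[
    [[0.1, 0, 0, 0, 0, 0, 10], [0.1, 0, 0, 0, 0, 0, 10], [0, 0, 0, 0, 0, 0, 10]],
  ],
)

```text
time_s: 14.92
tool_pos: [538.8, -40.2, 56.5]
tcp_rot: [0.001, 0.715, 0.699, -0.001]
wrist_force: [0.6, -3.7, 6.9]
grip_width: 18.9
grip_force: 59.9
```

```bash
python3 s.py 7
```

```text
[538.775 -40.172  56.445] [ 0.001  0.715  0.699 -0.001] F [ 0.065 -3.858  6.01 ] M [-0.133 -0.016 -0.002] 15.125
[(np.int32(44), array([315.52, 197.64])), (np.int32(208), array([312.55, 232.38]))]
```

apply_moves(
  rows=[
    [[0, 0, -0.02, 0, 0, 0, 10], [0.1, 0, 0, 0, 0, 0, 10], [0, 0, 0, 0, 0, 0, 10]],
  ],
)

```text
time_s: 15.55
tool_pos: [538.4, -36.3, 56.5]
tcp_rot: [0.0, 0.715, 0.699, -0.0]
wrist_force: [0.2, -4.1, 4.6]
grip_width: 19.3
grip_force: 59.7
```

```bash
python3 s.py 8
```

```text
[538.399 -36.096  56.46 ] [ 0.     0.715  0.699 -0.   ] F [-0.022 -3.765  5.131] M [-0.286 -0.002 -0.012] 15.75
[(np.int32(48), array([315.31, 197.77])), (np.int32(199), array([312.13, 232.47]))]
```

apply_moves(
  rows=[
    [[0, 0, -0.015, 0, 0, 0, 10], [0.1, 0, 0, 0, 0, 0, 10], [0, 0, 0, 0, 0, 0, 10]],
  ],
)

```text
time_s: 16.18
tool_pos: [538.2, -32.8, 56.5]
tcp_rot: [-0.0, 0.715, 0.699, -0.0]
wrist_force: [-0.2, -0.7, 2.2]
grip_width: 19.3
grip_force: 59.4
```

```bash
python3 s.py 9
```

```text
[538.182 -32.858  56.54 ] [-0.     0.715  0.699 -0.   ] F [ 0.286 -0.812  1.713] M [ 0.11  -0.001  0.025] 16.375
[(np.int32(42), array([315.52, 197.74])), (np.int32(183), array([311.55, 232.2 ]))]
```

apply_moves(
  rows=[
    [[0.08, 0, -0.006, 0, 0, 0, 10], [0.08, 0, 0, 0, 0, 0, 10], [0, 0, 0, 0, 0, 0, 10]],
  ],
)

```text
time_s: 16.8
tool_pos: [538.4, -29.0, 56.7]
tcp_rot: [-0.0, 0.715, 0.699, -0.0]
wrist_force: [0.3, 0.8, -1.4]
grip_width: 19.2
grip_force: 59.1
```

```bash
python3 s.py 10
```

```text
[538.335 -29.093  56.72 ] [-0.     0.715  0.699 -0.   ] F [-0.184  0.695 -0.449] M [0.066 0.011 0.003] 17.0
[(np.int32(44), array([315.25, 197.77])), (np.int32(167), array([310.59, 232.92]))]
```

apply_moves(
  rows=[
    [[0.08, 0, 0, 0, 0, 0, 10], [0.08, 0, 0, 0, 0, 0, 10], [0, 0, 0, 0, 0, 0, 10]],
  ],
)

```text
time_s: 17.42
tool_pos: [538.7, -25.2, 56.9]
tcp_rot: [-0.0, 0.715, 0.699, -0.0]
wrist_force: [1.0, 0.5, -1.3]
grip_width: 19.2
grip_force: 58.9
```

```bash
python3 s.py 11
```

```text
[538.731 -25.319  56.994] [ 0.     0.715  0.699 -0.   ] F [ 0.221  0.122 -1.215] M [-0.013  0.013 -0.009] 17.625
[(np.int32(41), array([315.41, 197.76])), (np.int32(167), array([310.22, 232.85]))]
```

apply_moves(
  rows=[
    [[0.08, 0, 0, 0, 0, 0, 10], [0.08, 0, 0, 0, 0, 0, 10], [0, 0, 0, 0, 0, 0, 10]],
  ],
)

```text
time_s: 18.05
tool_pos: [538.9, -21.2, 57.0]
tcp_rot: [0.0, 0.715, 0.699, 0.0]
wrist_force: [0.8, 0.3, -0.6]
grip_width: 19.1
grip_force: 58.9
```

```bash
python3 s.py 12
```

```text
[538.837 -21.306  57.006] [ 0.     0.715  0.699 -0.   ] F [-0.121  0.279 -1.631] M [ 0.001 -0.004  0.013] 18.25
[(np.int32(46), array([315.13, 197.89])), (np.int32(155), array([310.01, 232.92]))]
```

apply_moves(
  rows=[
    [[0.06, 0, 0.01, 0, 0, 0, 10], [0.06, 0, 0, 0, 0, 0, 10], [0, 0, 0, 0, 0, 0, 10]],
  ],
)

```text
time_s: 18.68
tool_pos: [538.9, -18.2, 56.8]
tcp_rot: [-0.0, 0.715, 0.699, 0.0]
wrist_force: [0.3, 0.8, -0.6]
grip_width: 19.0
grip_force: 58.9
```

```bash
python3 s.py 13
```

```text
[538.919 -18.285  56.761] [-0.     0.715  0.699  0.   ] F [ 0.463  0.093 -1.262] M [ 0.023 -0.015 -0.007] 18.875
[(np.int32(47), array([314.85, 197.89])), (np.int32(152), array([309.47, 232.7 ]))]
```

apply_moves(
  rows=[
    [[0.06, 0, 0, 0, 0, 0, 10], [0.06, 0, 0, 0, 0, 0, 10], [0, 0, 0, 0, 0, 0, 10]],
  ],
)

```text
time_s: 19.3
tool_pos: [539.0, -15.3, 56.8]
tcp_rot: [0.0, 0.715, 0.699, 0.0]
wrist_force: [0.3, -0.4, -1.5]
grip_width: 19.3
grip_force: 58.9
```

```bash
python3 s.py 14
```

```text
[539.014 -15.326  56.779] [0.    0.715 0.699 0.   ] F [-0.059 -0.466 -1.077] M [-0.06  -0.007  0.029] 19.5
[(np.int32(49), array([315.39, 197.67])), (np.int32(155), array([309.49, 232.67]))]
```

apply_moves(
  rows=[
    [[0.06, 0, 0, 0, 0, 0, 10], [0.06, 0, 0, 0, 0, 0, 10], [0, 0, 0, 0, 0, 0, 10]],
  ],
)

```text
time_s: 19.92
tool_pos: [539.1, -13.0, 56.8]
tcp_rot: [0.0, 0.715, 0.699, -0.0]
wrist_force: [-0.3, -4.9, -0.2]
grip_width: 19.0
grip_force: 58.9
```

```bash
python3 s.py 15
```

```text
[539.095 -12.982  56.796] [ 0.     0.715  0.699 -0.   ] F [ 0.13  -5.059 -0.834] M [-0.727  0.013  0.002] 20.125
[(np.int32(51), array([315.29, 197.78])), (np.int32(145), array([309.42, 232.78]))]
```

apply_moves(
  rows=[
    [[0.08, 0, 0, 0, 0, 0, 10], [0.08, 0, 0, 0, 0, 0, 10], [0.08, 0, 0, 0, 0, 0, 10], [0, 0, 0, 0, 0, 0, 10]],
  ],
)

```text
time_s: 20.68
tool_pos: [539.2, -7.0, 56.8]
tcp_rot: [0.0, 0.715, 0.699, -0.0]
wrist_force: [-0.5, -4.7, -0.0]
grip_width: 19.2
grip_force: 58.9
```

```bash
python3 s.py 16
```

```text
[539.22   -6.969  56.784] [ 0.     0.715  0.699 -0.   ] F [-0.02  -4.918 -0.659] M [-0.741 -0.014  0.021] 20.875
[(np.int32(47), array([315.23, 197.57])), (np.int32(131), array([308.53, 232.66]))]
```

apply_moves(
  rows=[
    [[0.08, 0, 0, 0, 0, 0, 10], [0.08, 0, 0, 0, 0, 0, 10], [0.08, 0, 0, 0, 0, 0, 10], [0, 0, 0, 0, 0, 0, 10]],
  ],
)

```text
time_s: 21.42
tool_pos: [539.3, -1.2, 56.8]
tcp_rot: [0.001, 0.715, 0.699, -0.001]
wrist_force: [0.1, -6.0, -0.8]
grip_width: 18.8
grip_force: 58.9
```

```bash
python3 s.py 17
```

```text
[539.374  -1.2    56.791] [ 0.     0.715  0.699 -0.   ] F [-0.148 -6.173 -0.55 ] M [-0.896  0.01   0.018] 21.625
[(np.int32(46), array([315.37, 197.46])), (np.int32(124), array([308.5 , 232.74]))]
```

apply_moves(
  rows=[
    [[0.07, 0, 0, 0, 0, 0, 10], [0.07, 0, 0, 0, 0, 0, 10], [0.06, 0, 0, 0, 0, 0, 10], [0, 0, 0, 0, 0, 0, 10], [0, 0, 0, 0, 0, 0, 10]],
  ],
)

```text
time_s: 22.3
tool_pos: [539.5, 3.5, 56.8]
tcp_rot: [0.001, 0.715, 0.699, -0.001]
wrist_force: [0.3, -7.2, -0.2]
grip_width: 19.1
grip_force: 58.9
```

```bash
python3 s.py 18
python3 - <<'E'
from h import *
G=lambda k:cv2.imread(f'pics/b{k}.png').astype(np.float32)[...,2]-cv2.imread(f'pics/b{k}.png').astype(np.float32)[...,0]
ref=np.mean([G(k) for k in(8,9,10,11,12,13)],0)
for k in(12,13,14,15,16,17,18):
    r=[]
    # bar patch; fixed control patch = head/base
    for(x,y,w,h)in((302,190,28,14),(255,215,30,40)):
        a=ref[y:y+h,x:x+w];b=G(k)[y:y+h,x:x+w]
        gy,gx=np.gradient(a);A=np.c_[-gx.ravel(),-gy.ravel(),np.ones(a.size)]
        r.append(np.linalg.lstsq(A,(b-a).ravel(),rcond=None)[0][:2].round(3).tolist())
    print(k,r)
p=np.array([[545,90,150.],[545,90,151.5]]);print('1.5mm lift px',np.diff(proj('side',p),axis=0))
a=cv2.imread('pics/a18.png');b=cv2.imread('pics/b18.png')
f=lambda im,x,y,w,h:cv2.resize(im[y:y+h,x:x+w],(400,600),interpolation=cv2.INTER_CUBIC)
cv2.imwrite('pics/c18.png',np.hstack([f(a,270,165,80,120),f(b,290,180,80,120)]))
E
```

```text
[539.458   3.495  56.783] [ 0.001  0.715  0.699 -0.001] F [-0.618 -6.713 -0.086] M [-0.992  0.007 -0.007] 22.5
[(np.int32(44), array([315.05, 197.43])), (np.int32(123), array([308.57, 232.77]))]
12 [[-0.238, 0.053], [-0.301, -0.399]]
13 [[-0.566, 0.126], [-0.397, -0.53]]
14 [[-0.838, 0.188], [-0.47, -0.636]]
15 [[-1.085, 0.195], [-0.53, -0.745]]
16 [[-1.29, 0.211], [-0.57, -0.811]]
17 [[-1.3, 0.051], [-0.488, -0.723]]
18 [[-1.052, -0.079], [-0.408, -0.633]]
1.5mm lift px [[ 0.01061986 -0.51264884]]
```

View pics/c18.png

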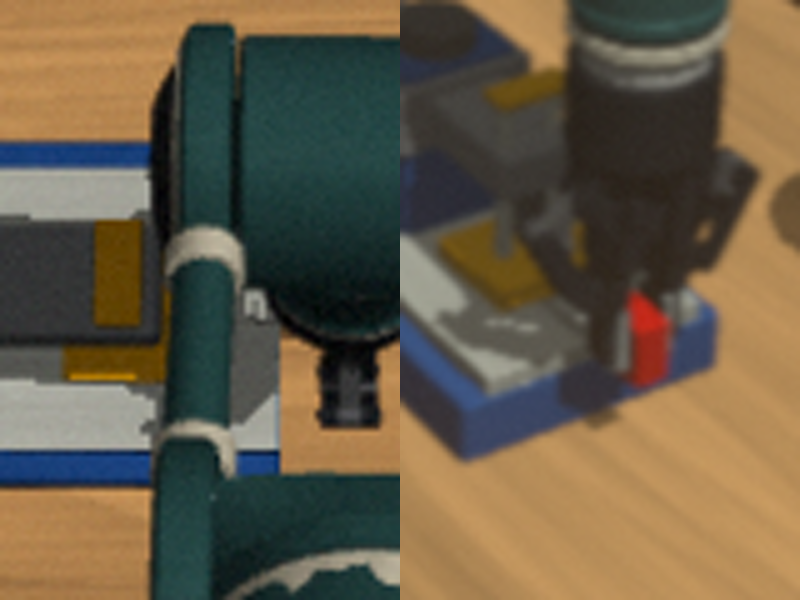

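The final view shows the blade under the shoe, with the red grip at about (417,247) in the side image still in the gripper and clear of the plate. Travel past first touch (about 18.5 mm), the rise in push force and the marker's shift all put the lift at about 1.5 mm.

```bash
python3 -c "
from h import *
print(job.close_job())"
```

```text
the job is handed in; nothing more can be done
None
```

The job is handed in: the gauge lies flat and straight under the shoe, held still in the gripper, with the shoe lifted by an estimated 1.5 mm at 22.5 s of the 54 s allowed.

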